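Rock a stuck stamping die out of its seat

TASK

The orange-handled stamping die is stuck in its green seat, gripped by two stiff sliding steel keepers. First stand the dark knobbed weight beside it upright on the cork mat and let go; then, with the die's foot still down in the seat, rock it by its handle towards each keeper in turn until both are pushed back clear of its shoulders, without wrenching it. Lift it out and finish while still holding it, upright and still, right above the seat with its foot just clear (about 3 cm) above the steel straps, leaving hammer, screwdriver and bottle alone.

Things in the scene. Friction and masses are not known exactly. Their poses are not given: they have to be found in the camera images.
- seat: Green cast seat bolted to the bench. Plate 120 (x) x 170 (y) x 20 mm; origin at the centre of its underside, z up. At x = 25 to 47 mm either side stands a block 49 mm high, 100 mm long in y; the keepers slide on these. Dark steel straps (x = 37 to 47 mm either side, y to 50 mm, top 67 mm above the origin) tie them down. Yaw within 0.4 rad.
- pocket (a point): Centre of the floor of the pocket in the seat's plate, 12 mm above the seat's origin. The pocket, 44 (x) x 14 (y) mm and 8 mm deep, takes the die's foot with 2 mm play each side. The foot is the pivot for rocking: tilt the die about the seat's x axis through this point; the neck then pushes that side's keeper out. 0.15 rad pushes it back some 5 mm.
- die: Loose die, 0.3 to 0.6 kg, 107.5 mm tall; origin at the centre of its foot's underside, z up, axes parallel to the seat's at the start. Foot 40 (x) x 10 (y) mm, 0 to 18 mm up; brass shoulder 44 x 37 mm, 16 to 33.5 mm up; brass neck 38 x 30 mm, to 62.5 mm; orange handle above. It stands on the pocket's floor; the keepers overhang the shoulder, 3.5 mm above it.
- die_grip (a point): Point on the die's axis, 83 mm above its foot, in the middle of the orange handle (38 mm in x, 26 mm in y, from 62 to 107.5 mm above the foot): grip here from above, fingers closing along the seat's y.
- keeper_left (a joint): Steel keeper bar on the seat's +y side, 94 (x) x 15 x 12 mm, 49 to 61 mm above the seat's origin. Value (m): how far it is pushed out towards +y, 0 to 0.011. At 0 its inner edge is 15.8 mm from mid-seat; starts at 0 to 0.0012; at 0.003 it clears the shoulder. About 9 N moves it; no spring, it stays where left.
- keeper_right (a joint): The same on the seat's -y side; grows as it is pushed out towards the seat's -y.
- weight: Dark steel weight, loose, 0.45 to 0.75 kg, 95 mm tall; origin at the centre of its underside. Round body 48 mm across, 56 mm high; knob 26 mm across from 60 to 95 mm up: grip it 80 mm up, fingers closing along the seat's x to keep clear of the die. It stands on the seat's plate (20 mm up), about 62 mm to the +y side, blocking that keeper.
- mat: Cork mat fixed on the bench, 140 x 140 x 6 mm; origin at the centre of its underside. It lies to the left or to the right of the seat, changing places with a plywood board.
- hammer: Hammer lying beyond the seat; leave alone.
- screwdriver: Red-handled screwdriver lying on the bench, right of the seat; leave alone.
- dye: White plastic bottle with a red cap, 44 mm across, 85 mm tall; leave alone.
Things that resemble listed ones, but are neither listed nor needed, are in the scene too. Leave any purple look-alike of the weight alone.

How it is judged:
On the way, in this order (a step that is already met when the one before it is completed fails the run):
1. the weight stands upright on the cork mat, released, the die still seated (x of weight in the frame of mat between -0.07 and 0.07 m and y of weight in the frame of mat between -0.07 and 0.07 m and z of weight in the frame of mat below 0.012 m and angle between weight's own z axis and vertical below 0.1 rad and contact force between weight and the arm below 0.2 N and contact force between weight and the fingers below 0.2 N and z of die in the frame of seat below 0.022 m), for 0.2 s.
2. rocked both ways: both keepers are pushed back at least 2.5 mm while the die's foot is still in its pocket (value of joint each of keeper_left, keeper_right above 0.0025 m and z of die in the frame of seat below 0.02 m and horizontal distance between die and seat below 0.008 m), for 0.05 s.
At the end, for the whole second after the job is handed in: The fingers hold the die still, upright within 0.2 rad, not touching the seat, its foot 68 to 140 mm above the seat's underside (straps: 67 mm) and within 40 mm of the seat's centre; the weight stands upright with its centre within the cork mat (z of die in the frame of seat between 0.068 and 0.14 m and horizontal distance between die and seat below 0.04 m and angle between die's own z axis and vertical below 0.2 rad and contact force between die and the fingers above 1 N and contact force between die and seat below 0.1 N and linear speed of die below 0.02 m/s and x of weight in the frame of mat between -0.07 and 0.07 m and y of weight in the frame of mat between -0.07 and 0.07 m and z of weight in the frame of mat below 0.012 m and angle between weight's own z axis and vertical below 0.1 rad); the arm keeps its last pose, push and grip.
It fails at once if the die is wrenched: it presses on the seat or keepers with more than 60 N (contact force between die and seat above 60 N).
It fails at once if the weight is tipped over (angle between weight's own z axis and vertical above 0.7 rad).
It fails at once if the hammer is moved more than 30 mm (distance of hammer from where it was at the start of the episode above 0.03 m).
It fails at once if the screwdriver is moved more than 30 mm (distance of screwdriver from where it was at the start of the episode above 0.03 m).
It fails at once if the bottle is moved more than 30 mm (distance of dye from where it was at the start of the episode above 0.03 m).
It also fails if it takes over 64 s, if anything falls off the work surface, if the arm or the gripper's body presses on something with over 40 N, if the wrist force passes 120 N, or if a joint passes its speed limit or range.

ROBOT

A 7-joint arm with a two-finger parallel gripper is mounted at the origin on the work surface. World frame = base frame: x ahead of the robot, y to its left, z up, the work surface at z = 0. Lengths are in m, angles in rad, forces in N, time in s.
With the tool pointing down it reaches from about 0.425 to 0.975 m from the base axis. Payload 16.7 kg.
Tool frame: the origin (TCP) lies on the centre line of the jaws, within the pads' length; the fingertips stand 19 mm ahead of it and the grasp point (between the pads) is the TCP (ctrl.finger_overhang is the distance from the TCP to the fingertips, in m); z points along the fingers, y is the line along which they close (so a half turn about z gives the same grasp; the last joint's range is limited). The gripper opens to 85 mm and grips with 20 to 120 N. Pads are 22 mm wide; open, the fingers measure 114 mm over their backs; the gripper's body (76 mm by 85 mm) begins 54 mm behind the grasp point. The pads swing forward as they close: fully open they stand 13 mm farther back than shut.
Start: joints at [0.951, 0.426, 0.074, 1.606, -0.034, 1.111, -0.067], TCP at [0.306, -0.602, 0.25] pointing down, gripper open.
Joint ranges: [-2.85, 2.85], [-0.5, 2.14], [-1.23, 1.37], [0.21, 2.46], [-1.02, 4.16], [0.16, 2.05], [-2.73, 2.73]. Speed limits (rad/s): [1.89, 1.89, 2.39, 2.39, 3.01, 3.01, 3.01].

INTERFACE

Orientations are given as a unit quaternion [x, y, z, w].
In Python, from rig import sensors, imaging, ctrl gives the robot as it stands.
- The arm moves only by the shell command python3 -m creep 'ROWS' [FORCE]. ROWS is JSON, a list that holds one entry, the list of rows, each a list of 5 numbers: the opening, from -1 (shut) to 1 (fully open), so that 0 is half open, then the shift along the tool's x, y, z in mm, then the turn about the tool's z in degrees. In form: [[[claw, x, y, z, spin], ...]]. A call has 1 to 12 rows; each row shifts and turns the commanded pose from where the row before left it, along the tool's axes as they then stand; what a row does not reach is not made up. A row lasts 1/10 s, in which the tool goes at most 50 mm and 8.59 degrees, less where a joint would pass 70% of its speed; a pose out of reach is approached as far as the arm can. A call with a gripper value outside its range is refused whole. The fingers move at their own pace and stop on an object; FORCE is the grip in N (left out, the last holds). Time passes only in rows, so rows that do not move let the fingers close. It gives the time, the measured TCP pose, the force, the opening and the grip force at its end, in the units of the state.
- sensors.observe(): the state, without advancing time (a new reading comes with each control period).
- imaging.capture(name): name is "side" or "top"; returns a dict with "pixels" (400x640x3 uint8, blue, green, red), "range_z" (400x640 float32, m along the optical axis (not along the pixel's ray), 0 where there is no reading), "K" (3x3 intrinsics, pixels), "pose" (4x4, takes a point from camera to world coordinates). Camera axes: x right, y down, z forward; pixel columns grow to the right and rows downward; lengths in m; the calibration is good to about 2 mm. A picture is of the moment at which its call begins.
- ctrl.job_done(): hands the job in; it is judged then, once.
The state is a dict: "t": time; "joint_pos": joint angles; "joint_vel": joint speeds; "joint_efforts": joint torques, N m; "tool_pos": TCP position; "tcp_rot": TCP orientation; "ft_force": force on the tool from outside, world axes, zero at the start; "ft_torque": the same for the moment, N m; "opening": finger opening in m; "grasp_force": force on a finger pad.
Only numpy, scipy, OpenCV 4.12 (cv2) and the standard library are available. Lean on these libraries where they do the work, as an engineer would, in place of code of your own. Each camera call takes 0.05 s, during which the arm holds its last target. There are 200 camera calls.

## Working session

There is one attempt and no reset: what is moved stays moved. The work goes in short steps, Python scripts to look and compute and a shell command to move; the robot and the scene stay as the last step left them, time stands still between calls to the robot, and variables do not carry over. Pictures are saved under pics/ and viewed, at most 10 in all, crops included, and the job is handed in when it is done.

```bash
mkdir -p pics; ls
python3 - <<'E'
from rig import sensors, imaging, ctrl
import cv2,numpy as np
for n in("top","side"):
    d=imaging.capture(n); cv2.imwrite(f"pics/{n}0.png",d["pixels"]); np.savez(f"{n}0.npz",**d)
    print(n,d["K"].round(1).tolist(),d["pose"].round(3).tolist())
s=sensors.observe(); print(s["t"],s["tool_pos"],s["tcp_rot"],s["opening"],ctrl.finger_overhang)
E
```

```text
pics
top [[457.1, 0.0, 324.8], [0.0, 457.1, 197.0], [0.0, 0.0, 1.0]] [[-0.008, -0.999, 0.041, 0.507], [-1.0, 0.008, -0.004, -0.006], [0.003, -0.041, -0.999, 0.97], [0.0, 0.0, 0.0, 1.0]]
side [[415.6, 0.0, 316.0], [0.0, 415.6, 206.2], [0.0, 0.0, 1.0]] [[-0.995, -0.064, 0.076, 0.451], [-0.1, 0.619, -0.779, 0.69], [0.003, -0.783, -0.622, 0.643], [0.0, 0.0, 0.0, 1.0]]
0.1 [ 0.30601267 -0.60126754  0.24969471] [ 9.72424687e-01  2.33216406e-01 -1.72067113e-04 -5.52933929e-04] 0.08525061313867052 0.019
```

View pics/top0.png

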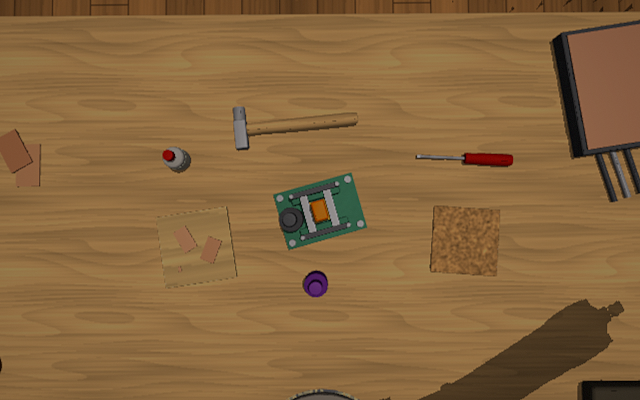

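View pics/side0.png

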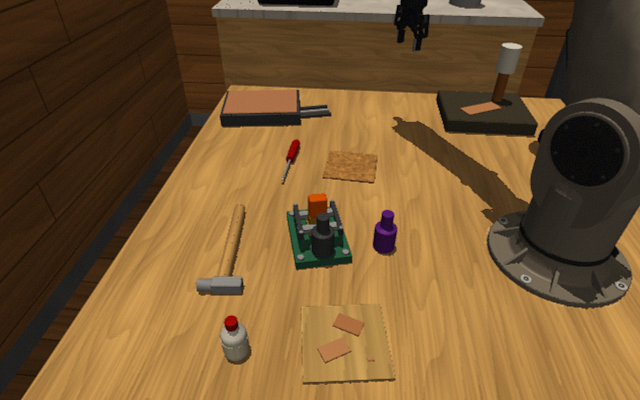

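The top view shows the green seat around (320,211), with the orange die at (320,211) and the dark weight at (291,219). The cork mat is on the right at (465,241), the purple look-alike at (316,284), the board at (197,246), the hammer at (295,125), the screwdriver at (465,159) and the bottle at (175,159). The side view agrees.

```bash
cat > h.py <<'E'
import cv2,numpy as np
def world(d):
    v,u=np.mgrid[0:400,0:640]; z=d["range_z"]; K=d["K"]
    P=np.stack([(u-K[0,2])/K[0,0]*z,(v-K[1,2])/K[1,1]*z,z],-1)
    return P@d["pose"][:3,:3].T+d["pose"][:3,3]
def cast(d,u,v,h):
    K=d["K"]; r=d["pose"][:3,:3]@np.array([(u-K[0,2])/K[0,0],(v-K[1,2])/K[1,1],1]); o=d["pose"][:3,3]
    return o+r*(h-o[2])/r[2]
def cents(m):
    n,_,st,c=cv2.connectedComponentsWithStats(m.astype(np.uint8)); return [(st[i,4],c[i]) for i in range(1,n) if st[i,4]>25]
E
cat > m.py <<'E'
import sys; from h import *
d=np.load(sys.argv[1]); W=world(d); hsv=cv2.cvtColor(d["pixels"],cv2.COLOR_BGR2HSV); H,S,V=cv2.split(hsv)
v,u=np.mgrid[0:400,0:640]; roi=(u>255)&(u<385)&(v>160)&(v<262)
g=roi&(H>60)&(H<95)&(S>80)
hull=cv2.convexHull(np.argwhere(g)[:,::-1].astype(np.int32))
pts=np.array([cast(d,*p[0],0.02)[:2] for p in hull],np.float32)
r=cv2.minAreaRect(pts); B=cv2.boxPoints(r); e=[B[1]-B[0],B[2]-B[1]]; l=max(e,key=np.linalg.norm); l=l*np.sign(l[1])
print("seat",r, "yaw",np.arctan2(-l[0],l[1]))
o=roi&(H>5)&(H<20)&(S>180)&(V>60)
for a,c in cents(o): print("die px",a,c,"z",np.median(W[o][:,2]),cast(d,*c,0.1195))
t=o&(W[...,2]>.112); uv=np.argwhere(t)[:,::-1].astype(np.float32)
if len(uv):
    q=np.array([cast(d,*p,0.1195)[:2] for p in uv],np.float32); print("die top",cv2.minAreaRect(q),len(uv))
for lo,hi,h in((.105,.13,.115),(.068,.082,.076)):
    k=roi&~o&(S<90)&(V<110)&(W[...,2]>lo)&(W[...,2]<hi)
    for a,c in cents(k): print("dark",h,a,c,cast(d,*c,h),np.median(W[k][:,2]))
mt=(H>5)&(H<25)&(u>415)&(u<515)&(v>190)&(v<290)&(abs(W[...,2]-.006)<.003)
b=(u>415)&(u<515)&(v>190)&(v<290)&(V<150)&(S>90)
for a,c in cents(b): 
    if a>500: print("mat",a,c,cast(d,*c,.006))
E
python3 m.py top0.npz
```

```text
seat ((0.5175964832305908, 0.0012908577919006348), (0.11770927160978317, 0.1682082712650299), 15.323748588562012) yaw 0.26745003
die px 297 [319.35690236 210.2020202 ] z 0.11829917861007078 [0.51737521 0.00087057 0.1195    ]
die top ((0.5183792114257812, 0.0016996785998344421), (0.037059612572193146, 0.02555730752646923), 15.542817115783691) 269
dark 0.115 152 [288.70394737 218.70394737] [0.50201267 0.05830538 0.115     ] 0.11428795489604338
dark 0.076 283 [291.         218.83038869] [0.50148646 0.05677468 0.076     ] 0.07643372215639332
mat 6699 [467.25466488 231.69682042] [ 0.4709126  -0.30940113  0.006     ]
mat 765 [471.1254902  284.74901961] [ 0.35985272 -0.31521492  0.006     ]
```

```bash
cat > w.py <<'E'
# usage: w.py x y z tool_x_angle_deg
import sys,numpy as np; from rig import sensors
from scipy.spatial.transform import Rotation as R
s=sensors.observe(); M=R.from_quat(s["tcp_rot"]).as_matrix(); p=np.array(s["tool_pos"])
a=np.degrees(np.arctan2(M[1,0],M[0,0]))
print("t",round(s["t"],2),"p",p.round(4),"a",a.round(2),"tilt",np.degrees(np.arccos(-M[2,2])).round(2),"open",round(s["opening"],4),"gf",s["grasp_force"],"F",np.round(s["ft_force"],1),"q",np.round(s["joint_pos"],2))
if len(sys.argv)>3:
    print("shift mm",(M.T@(np.array(list(map(float,sys.argv[1:4])))-p)*1000).round(1))
if len(sys.argv)>4: print("spin",(a-float(sys.argv[4])+180)%360-180)
E
python3 -m creep '[[[1,0,0,0,-7.84],[1,0,0,0,-7.84],[1,0,0,0,-7.84],[1,0,0,0,-7.84],[1,0,0,0,-7.84],[1,0,0,0,-7.84],[1,0,0,0,-7.84],[1,0,0,0,-7.84],[1,0,0,0,-7.84],[1,0,0,0,-7.84],[1,0,0,0,0]]]'
python3 w.py .502 .0583 .20 105.4
```

```text
t: 1.2
tool_pos: [0.3059, -0.6014, 0.2499]
tcp_rot: [0.605, 0.796, 0.0, -0.0]
ft_force: [0.3, 0.6, 0.2]
opening: 0.0854
grasp_force: 0.0
t 1.2 p [ 0.3059 -0.6014  0.2499] a 105.51 tilt 0.05 open 0.0854 gf 0.0 F [0.3 0.6 0.2] q [ 1.15  0.43 -0.2   1.59  0.09  1.12  1.2 ]
shift mm [583.2 365.4  50.4]
spin 0.11244687663577224
```

```bash
python3 -m creep '[[[1,36,22,0,0],[1,36,22,0,0],[1,36,22,0,0],[1,36,22,0,0],[1,36,22,0,0],[1,36,22,0,0],[1,36,22,0,0],[1,36,22,0,0],[1,36,22,0,0],[1,36,22,0,0],[1,36,22,0,0],[1,36,22,0,0]]]' >/dev/null
python3 w.py .502 .0583 .20 105.4
```

```text
t 2.4 p [ 0.4463 -0.1133  0.2504] a 105.08 tilt 0.02 open 0.0851 gf 0.0 F [ 0.3 -0.2  0.5] q [ 0.61  0.11 -0.53  2.04  0.06  1.01  0.31]
shift mm [151.2  98.5  50.5]
spin -0.32190243707816535
```

```bash
python3 -m creep '[[[1,36,24,0,-0.3],[1,36,24,0,0],[1,36,24,0,0],[1,36,24,0,0],[1,7,2.5,0,0],[1,0,0,25,0],[1,0,0,25,0],[1,0,0,0,0],[1,0,0,0,0]]]' >/dev/null
python3 w.py .502 .0583 .10 105.4
python3 - <<'E'
from rig import imaging; import cv2,numpy as np
for n in("top","side"):
    d=imaging.capture(n); np.savez(f"{n}1.npz",**d)
    cv2.imwrite(f"pics/{n}1.png",cv2.resize(d["pixels"][150:280,230:420],None,fx=4,fy=4) if n=="side" else d["pixels"])
E
```

```text
t 3.3 p [0.5003 0.0568 0.2007] a 105.54 tilt 0.05 open 0.0856 gf 0.0 F [0.6 0.8 0.5] q [ 0.33  0.26 -0.65  2.    0.2   0.94 -0.15]
shift mm [  0.9   2.1 100.7]
spin 0.14485219743295374
```

View pics/side1.png

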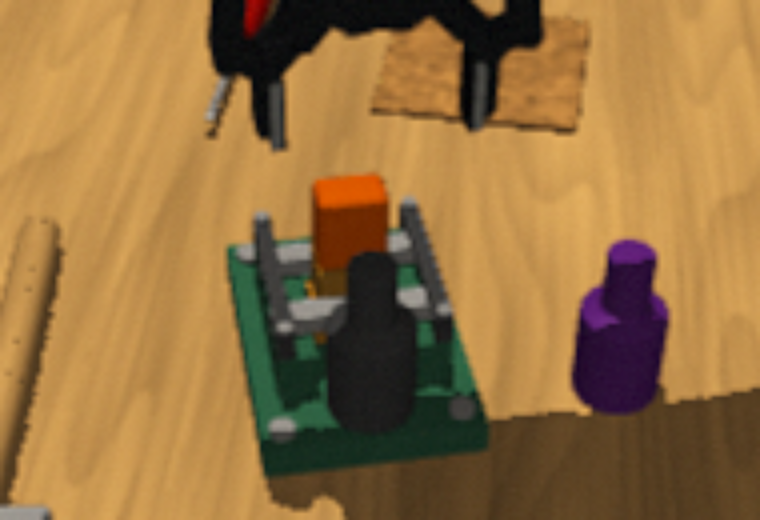

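The fingers straddle the weight's dark knob (crop around (370,290)), with the die behind it at (350,220). I'll descend and grip.

```bash
python3 -m creep '[[[1,1,2,25,0],[1,0,0,25,0],[1,0,0,25,0],[1,0,0,24,0],[0,0,0,0,0],[-0.5,0,0,0,0],[-1,0,0,0,0],[-1,0,0,0,0],[-1,0,0,0,0],[-1,0,0,0,0]]]' 50 
python3 w.py
```

```text
t: 4.4
tool_pos: [0.5024, 0.0583, 0.1026]
tcp_rot: [0.604, 0.797, 0.0, 0.001]
ft_force: [-5.2, -1.5, 14.0]
opening: 0.025
grasp_force: 48.1
t 4.4 p [0.5024 0.0583 0.1026] a 105.65 tilt 0.07 open 0.025 gf 48.08647243771702 F [-5.2 -1.5 14. ] q [ 0.25  0.41 -0.59  2.08  0.33  0.75 -0.28]
```

```bash
python3 -m creep '[[[-1,0,0,-5,0],[-1,0,0,-15,0],[-1,0,0,-25,0],[-1,0,0,-25,0],[-1,0,0,-25,0],[-1,0,0,-25,0],[-1,0,0,-20,0],[-1,0,0,0,0],[-1,0,0,0,0]]]' 
python3 w.py .451 -.306 .2426
```

```text
t: 5.3
tool_pos: [0.5019, 0.0583, 0.2415]
tcp_rot: [0.604, 0.797, 0.0, 0.0]
ft_force: [0.2, -0.2, -6.4]
opening: 0.0249
grasp_force: 49.9
t 5.3 p [0.5019 0.0583 0.2415] a 105.66 tilt 0.04 open 0.0249 gf 49.877600519685075 F [ 0.2 -0.2 -6.4] q [ 0.35  0.22 -0.67  1.96  0.16  1.02 -0.12]
shift mm [-337.  -147.3   -1.1]
```

```bash
python3 -m creep '[[[-1,-15,-7,0,0],[-1,-30,-13,0,0],[-1,-30,-13,0,0],[-1,-30,-13,0,0],[-1,-30,-13,0,0],[-1,-30,-13,0,0],[-1,-30,-13,0,0],[-1,-30,-13,0,0],[-1,-30,-13,0,0],[-1,-30,-13,0,0],[-1,-30,-13,0,0],[-1,-20,-10,0,0]]]' >/dev/null
python3 -m creep '[[[-1,0,0,20,0],[-1,0,0,20,0],[-1,0,0,20,0],[-1,0,0,20,0],[-1,0,0,20,0],[-1,0,0,20,0],[-1,0,0,0,0],[-1,0,0,0,0]]]'
python3 w.py .451 -.306 .0886
python3 - <<'E'
from rig import imaging; import cv2,numpy as np
d=imaging.capture("top"); np.savez("top2.npz",**d)
d=imaging.capture("side"); np.savez("side2.npz",**d)
cv2.imwrite("pics/s2.png",cv2.resize(d["pixels"][80:280,230:430],None,fx=3,fy=3))
E
```

```text
t: 7.3
tool_pos: [0.4507, -0.3034, 0.1207]
tcp_rot: [0.604, 0.797, 0.0, -0.001]
ft_force: [-0.4, 0.4, -5.1]
opening: 0.025
grasp_force: 50.6
t 7.3 p [ 0.4507 -0.3034  0.1207] a 105.69 tilt 0.12 open 0.025 gf 50.61194934365176 F [-0.4  0.4 -5.1] q [ 0.8   0.4  -0.4   1.99  0.21  0.79  0.56]
shift mm [-2.7 -0.4 32.1]
```

View pics/s2.png

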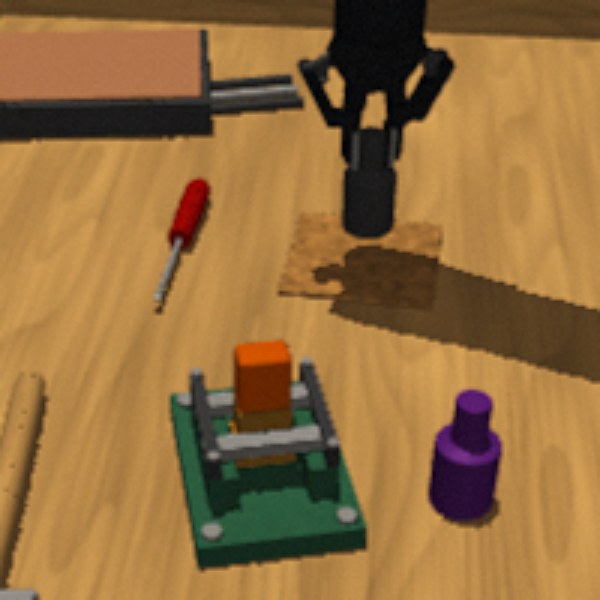

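The weight hangs upright above the cork mat (crop (370,230)), and the die is untouched in its seat.

```bash
python3 -m creep '[[[-1,0,0,10,0],[-1,0,0,10,0],[-1,0,0,6,0],[-1,0,0,3,0],[-1,0,0,1,0],[-1,0,0,1,0],[-1,0,0,1,0],[-1,0,0,0,0]]]'; python3 w.py
```

```text
t: 8.2
tool_pos: [0.4511, -0.3039, 0.0894]
tcp_rot: [0.604, 0.797, 0.0, 0.0]
ft_force: [0.6, -0.0, -6.1]
opening: 0.0248
grasp_force: 50.5
t 8.2 p [ 0.4511 -0.3039  0.0894] a 105.67 tilt 0.01 open 0.0248 gf 50.52279798343079 F [ 0.6 -0.  -6.1] q [ 0.79  0.44 -0.38  2.01  0.24  0.73  0.53]
```

```bash
python3 -m creep '[[[-1,0,0,1,0],[-1,0,0,1,0],[-1,0,0,0,0]]]'
```

```text
t: 8.5
tool_pos: [0.4514, -0.3044, 0.0886]
tcp_rot: [0.604, 0.797, -0.0, 0.001]
ft_force: [-6.7, 1.1, 16.8]
opening: 0.0249
grasp_force: 53.0
```

Contact: release, retreat upward, then turn for the die grip.

```bash
python3 -m creep '[[[-0.5,0,0,0,0],[0,0,0,0,0],[1,0,0,0,0],[1,0,0,0,0],[1,0,0,-10,0],[1,0,0,-30,0],[1,0,0,-30,0],[1,0,0,-30,0],[1,0,0,-30,0],[1,0,0,-10,0],[1,0,0,0,0]]]'; 
python3 -m creep '[[[1,0,0,0,8.2],[1,0,0,0,8.2],[1,0,0,0,8.2],[1,0,0,0,8.2],[1,0,0,0,8.2],[1,0,0,0,8.2],[1,0,0,0,8.2],[1,0,0,0,8.2],[1,0,0,0,8.2],[1,0,0,0,8.2],[1,0,0,0,8.2],[1,0,0,0,0]]]' >/dev/null
python3 - <<'E'
from rig import imaging; import cv2,numpy as np
d=imaging.capture("top"); np.savez("top3.npz",**d)
d=imaging.capture("side"); np.savez("side3.npz",**d)
cv2.imwrite("pics/s3.png",cv2.resize(d["pixels"][80:280,230:430],None,fx=3,fy=3))
E
python3 w.py .518 .0013 .2 15.4; python3 m.py top3.npz
```

```text
t: 9.6
tool_pos: [0.4517, -0.3042, 0.2291]
tcp_rot: [0.604, 0.797, 0.0, 0.002]
ft_force: [0.3, 0.4, -0.1]
opening: 0.085
grasp_force: 0.0
t 10.9 p [ 0.4508 -0.3035  0.2265] a 15.75 tilt 0.08 open 0.0853 gf 0.0 F [ 0.4  0.1 -0.1] q [ 0.64  0.25 -0.19  1.92  0.06  0.99 -0.87]
shift mm [ 147.4 -275.1   26.6]
spin 0.34565114680842157
seat ((0.5175833106040955, 0.0013389140367507935), (0.11770927160978317, 0.16830793023109436), 15.323748588562012) yaw 0.26745006
die px 299 [319.37123746 210.24414716] z 0.11826032407221132 [0.51729665 0.00084451 0.1195    ]
die top ((0.518137514591217, 0.0016378574073314667), (0.03654680773615837, 0.02556171454489231), 15.495916366577148) 269
mat 626 [449.36102236 196.05591054] [ 0.5463687  -0.27311302  0.006     ]
mat 5077 [458.06086271 248.05455978] [ 0.43674193 -0.28932535  0.006     ]
```

View pics/s3.png

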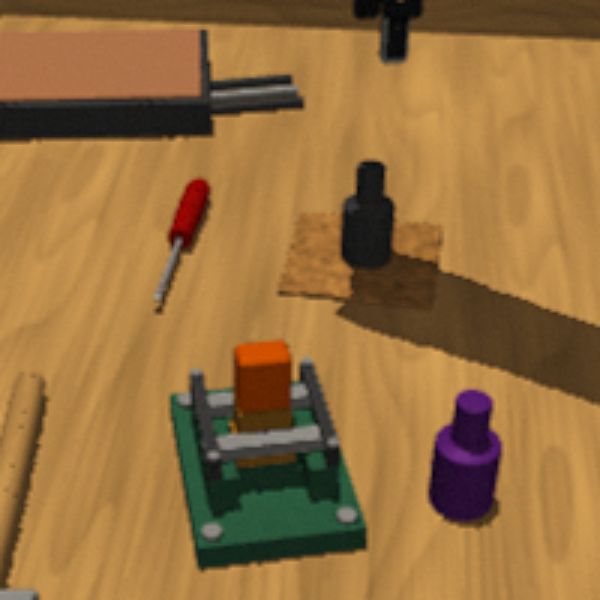

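The weight stands on the mat (crop (368,240)) and the die is upright in the seat (crop (265,375)). The moves can't tilt the tool. I'll rock the die by pushing its handle with half-open fingers and let it pivot freely.

```bash
python3 -m creep '[[[1,0,0,0,0.3],[1,16,-30,0,0],[1,16,-30,0,0],[1,16,-30,0,0],[1,16,-30,0,0],[1,16,-30,0,0],[1,16,-30,0,0],[1,16,-30,0,0],[1,16,-30,0,0],[1,16,-30,0,0],[1,0,0,0,0]]]' >/dev/null; python3 w.py .518 .0015 .2 15.45
```

```text
t 12.0 p [ 0.52   -0.001   0.2274] a 15.61 tilt 0.1 open 0.0855 gf 0.0 F [-0.1 -0.3 -0.1] q [ 0.22  0.22 -0.39  1.96  0.1   0.98 -1.51]
shift mm [-1.3 -2.9 27.4]
spin 0.1643376931713192
```

```bash
python3 -m creep '[[[0,-1.3,-3,0,0.1],[0,0,0,25,0],[0,0,0,25,0],[0,0,0,25,0],[0,0,0,0,0],[0,0,0,0,0]]]' >/dev/null; python3 w.py .518 .0015 .098 15.45
python3 -m creep '[[[0,0,0,20,0],[0,0,0,20,0],[0,0,0,13,0],[0,0,0,0,0],[0,0,0,0,0]]]'; python3 w.py .518 .0015 .098 15.45
python3 - <<'E'
from rig import imaging; import cv2,numpy as np
d=imaging.capture("side"); np.savez("side4.npz",**d)
cv2.imwrite("pics/s4.png",cv2.resize(d["pixels"][170:280,270:370],None,fx=5,fy=5))
E
```

```text
t 12.6 p [ 0.5172 -0.0037  0.1527] a 15.05 tilt 0.04 open 0.0425 gf 0.0 F [ 0.6  0.5 -0.1] q [ 0.2   0.31 -0.37  2.03  0.15  0.83 -1.57]
shift mm [ 2.2 -4.8 54.7]
spin -0.4048736835271427
t: 13.1
tool_pos: [0.5178, -0.0031, 0.1002]
tcp_rot: [0.991, 0.131, 0.0, 0.0]
ft_force: [0.1, -0.1, 0.5]
opening: 0.0427
grasp_force: 0.0
t 13.1 p [ 0.5178 -0.0031  0.1002] a 15.07 tilt 0.04 open 0.0427 gf 0.0 F [ 0.1 -0.1  0.5] q [ 0.18  0.39 -0.36  2.07  0.2   0.72 -1.61]
shift mm [ 1.4 -4.4  2.2]
spin -0.3820363477414901
```

View pics/s4.png

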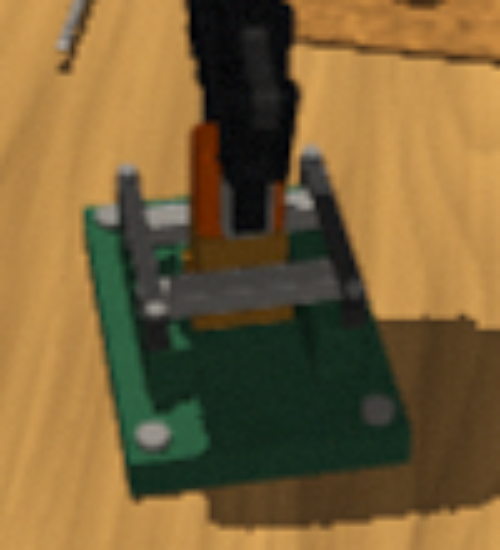

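The near (+y) finger is level with the orange handle (crop (250,200)) and above the straps, with a small gap. Now push towards −y (tool +y).

```bash
python3 -m creep '[[[0,1,1,1,-0.4],[0,0,1,0,0],[0,0,1,0,0],[0,0,1,0,0],[0,0,1,0,0],[0,0,1,0,0],[0,0,0,0,0]]]'|grep -E 'pos|force'
python3 -m creep '[[[0,0,1,0,0],[0,0,1,0,0],[0,0,1,0,0],[0,0,0,0,0]]]'|grep -E 'pos|force'
python3 -m creep '[[[0,0,1,0,0],[0,0,1,0,0],[0,0,0,0,0]]]'|grep -E 'pos|force'; python3 w.py .518 .0015 .098 15.45
```

```text
tool_pos: [0.5199, -0.0087, 0.0983]
ft_force: [-0.4, -0.4, 0.0]
grasp_force: 0.1
tool_pos: [0.5205, -0.0103, 0.0985]
ft_force: [-3.6, 7.3, 5.1]
grasp_force: 3.8
tool_pos: [0.5212, -0.0121, 0.0987]
ft_force: [-3.6, 7.5, 7.8]
grasp_force: 4.4
t 14.55 p [ 0.5212 -0.0121  0.0987] a 15.53 tilt 0.07 open 0.0428 gf 4.361704853363335 F [-3.6  7.5  7.8] q [ 0.2   0.4  -0.35  2.06  0.2   0.72 -1.59]
shift mm [  0.5 -13.9   0.7]
spin 0.08061217880450045
```

```bash
python3 -m creep '[[[0,0,1,0,0],[0,0,1,0,0],[0,0,1,0,0],[0,0,0,0,0]]]'|grep -E 'pos|force'
python3 -m creep '[[[0,0,1,0,0],[0,0,1,0,0],[0,0,1,0,0],[0,0,0,0,0]]]'|grep -E 'pos|force'; python3 w.py .518 .0015 .098 15.45
```

```text
tool_pos: [0.5222, -0.0149, 0.0987]
ft_force: [-3.5, 7.7, 8.4]
grasp_force: 4.6
tool_pos: [0.5231, -0.0178, 0.0988]
ft_force: [-3.6, 8.1, 9.7]
grasp_force: 4.9
t 15.35 p [ 0.5231 -0.0178  0.0988] a 15.53 tilt 0.09 open 0.0426 gf 4.896560319175478 F [-3.6  8.1  9.7] q [ 0.21  0.4  -0.35  2.05  0.2   0.72 -1.57]
shift mm [  0.2 -19.9   0.9]
spin 0.0809781879607101
```

```bash
python3 -m creep '[[[0,0,-4,0,0],[0,0,-4,0,0],[0,0,-4,0,0],[0,0,-2,0,0],[0,0,-2,0,0],[0,0,-2,0,0],[0,0,-2,0,0],[0,0,-2,0,0],[0,0,-2,0,0],[0,0,-2,0,0],[0,0,-1,0,0],[0,0,0,0,0]]]'|grep -E 'pos|force'; python3 w.py .518 .0015 .098 15.45
python3 -m creep '[[[0,0,-1,0,0],[0,0,-1,0,0],[0,0,-1,0,0],[0,0,-1,0,0],[0,0,0,0,0]]]'|grep -E 'pos|force'; python3 w.py .518 .0015 .098 15.45
```

```text
tool_pos: [0.5156, 0.007, 0.0983]
ft_force: [0.4, -0.5, -0.5]
grasp_force: 0.0
t 16.55 p [0.5156 0.007  0.0983] a 15.48 tilt 0.0 open 0.0427 gf 0.0 F [ 0.4 -0.5 -0.5] q [ 0.16  0.39 -0.36  2.07  0.21  0.71 -1.63]
shift mm [0.8 6.  0.3]
spin 0.033540749580765805
tool_pos: [0.5146, 0.0109, 0.0984]
ft_force: [-0.4, -0.0, -0.0]
grasp_force: 0.1
t 17.05 p [0.5146 0.0109 0.0984] a 15.48 tilt 0.0 open 0.0426 gf 0.11192746460437775 F [-0.4 -0.  -0. ] q [ 0.16  0.39 -0.36  2.07  0.21  0.71 -1.64]
shift mm [ 0.8 10.   0.4]
spin 0.02719462081728352
```

```bash
python3 -m creep '[[[0,0,-1,0,0],[0,0,-1,0,0],[0,0,-1,0,0],[0,0,-1,0,0],[0,0,0,0,0]]]'|grep -E 'pos|force'
python3 -m creep '[[[0,0,-1,0,0],[0,0,-1,0,0],[0,0,-1,0,0],[0,0,0,0,0]]]'|grep -E 'pos|force'
python3 -m creep '[[[0,0,-1,0,0],[0,0,-1,0,0],[0,0,-1,0,0],[0,0,0,0,0]]]'|grep -E 'pos|force'
python3 w.py .518 .0015 .098 15.45
python3 - <<'E'
from rig import imaging; import cv2,numpy as np
d=imaging.capture("side"); np.savez("side5.npz",**d)
cv2.imwrite("pics/s5.png",cv2.resize(d["pixels"][170:280,270:370],None,fx=5,fy=5))
E
```

```text
tool_pos: [0.5139, 0.0135, 0.0986]
ft_force: [1.4, -6.9, 4.3]
grasp_force: 3.9
tool_pos: [0.5133, 0.0162, 0.0989]
ft_force: [0.8, -9.8, 8.0]
grasp_force: 4.6
tool_pos: [0.5127, 0.0191, 0.099]
ft_force: [1.9, -8.7, 9.7]
grasp_force: 4.9
t 18.35 p [0.5127 0.0191 0.099 ] a 15.41 tilt 0.12 open 0.0426 gf 4.876128626792706 F [ 1.9 -8.7  9.7] q [ 0.14  0.39 -0.36  2.08  0.21  0.71 -1.66]
shift mm [ 0.4 18.4  1.1]
spin -0.04154319897489245
```

View pics/s5.png

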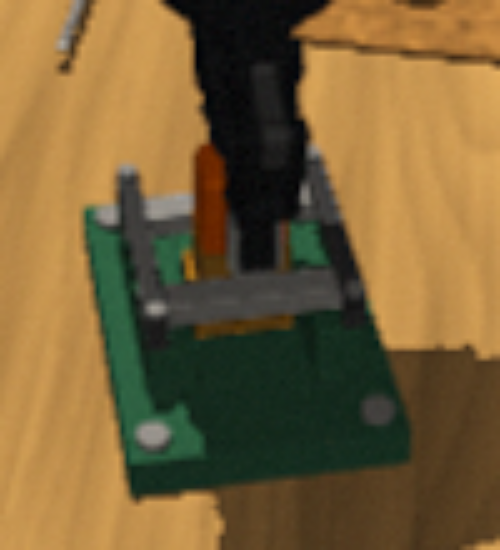

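The die leans towards +y (crop (210,210)), and the near keeper has slid out from about row 290 to 300. I'll push 1.5 mm more, come back to the centre, retreat, and check both keepers.

```bash
python3 -m creep '[[[0,0,-1,0,0],[0,0,-1,0,0],[0,0,0,0,0]]]'|grep -E 'pos|force'
python3 -m creep '[[[0,0,4,0,0],[0,0,4,0,0],[0,0,3,0,0],[0,0,3,0,0],[0,0,3,0,0],[0,0,2,0,0],[0,0,1,0,0],[0,0,0,0,0],[0,0,0,-20,0],[0,0,0,-30,0],[0,0,0,-30,0],[0,0,0,-20,0]]]'|grep -E 'pos|force'
python3 -m creep '[[[0,-40,0,0,0],[0,-40,0,0,0],[0,-40,0,0,0],[0,-10,0,0,0],[0,0,0,0,0]]]'|grep -E 'pos|force'
python3 - <<'E'
from rig import imaging; import cv2,numpy as np
d=imaging.capture("top"); np.savez("top6.npz",**d)
e=imaging.capture("side")
a=cv2.resize(d["pixels"][165:255,270:370],None,fx=4,fy=4); b=cv2.resize(e["pixels"][180:270,280:360],None,fx=4,fy=4)
cv2.imwrite("pics/6.png",np.hstack([a,b]))
E
python3 m.py top6.npz
python3 - <<'E'
from h import *
for f in("top3","top6"):
    d=np.load(f+".npz"); H,S,V=cv2.split(cv2.cvtColor(d["pixels"],cv2.COLOR_BGR2HSV)); v,u=np.mgrid[0:400,0:640]
    m=(u>285)&(u<350)&(v>180)&(v<245)&(S<50)&(V>110)
    for a,c in cents(m):
        p=cast(d,*c,.061)[:2]-[.518,.0015]; print(f,a,c.round(1),"seat x,y mm",1000*np.array([p@[.9637,.267],p@[-.267,.9637]]).round(4))
E
```

```text
tool_pos: [0.5122, 0.0211, 0.0991]
ft_force: [0.1, -8.6, 10.0]
grasp_force: 5.1
tool_pos: [0.5171, 0.0033, 0.2003]
ft_force: [0.4, -0.6, 0.7]
grasp_force: 0.0
tool_pos: [0.3905, -0.0321, 0.1987]
ft_force: [0.7, 1.2, 0.0]
grasp_force: 0.0
seat ((0.5175833106040955, 0.0013389140367507935), (0.11770927160978317, 0.16830793023109436), 15.323748588562012) yaw 0.26745006
die px 325 [319.17538462 210.50769231] z 0.11810777748919155 [0.51680946 0.00121263 0.1195    ]
die top ((0.5184813737869263, 0.0004081297665834427), (0.036547109484672546, 0.02556193247437477), 15.473931312561035) 272
mat 796 [450.55025126 196.3178392 ] [ 0.54579454 -0.27561778  0.006     ]
mat 3895 [470.24672657 239.61771502] [ 0.45422259 -0.31536065  0.006     ]
top3 276 [331.  207.4] seat x,y mm [ -0.9 -23.9]
top3 249 [307.4 213.8] seat x,y mm [-0.3 24.7]
top3 30 [291.9 242.1] seat x,y mm [-45.8  69.5]
top6 271 [333.9 206.3] seat x,y mm [ -0.5 -30.1]
top6 262 [304.4 215. ] seat x,y mm [-0.9 31. ]
top6 29 [292.  242.1] seat x,y mm [-45.9  69.4]
```

View pics/6.png

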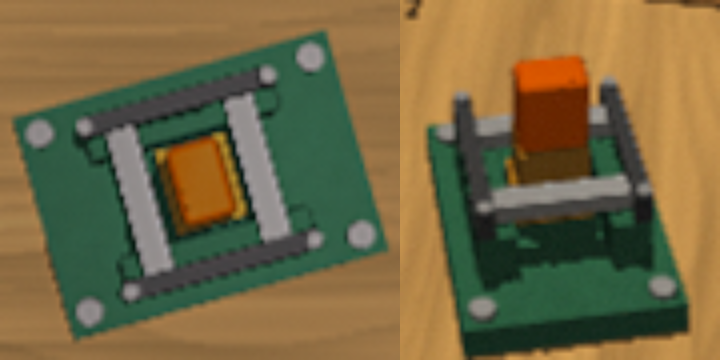

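Both keepers are back about 6 mm (y = −30 and +31 mm) and the brass shoulders show clear of them. The die is upright at (197,180) in the crop. Now return, grip and lift.

```bash
python3 -m creep '[[[0.6,30,0,0,0],[0.6,40,0,0,0],[0.6,40,0,0,0],[0.6,20,0,0,0],[0.6,0,0,0,0],[0.6,0,0,0,0],[0.6,0,0,0,0]]]'|grep -E 'pos|force'; python3 w.py .5182 .0009 .098 15.45
```

```text
tool_pos: [0.5164, 0.0031, 0.198]
ft_force: [-1.1, 0.5, -0.0]
grasp_force: 0.0
t 21.2 p [0.5164 0.0031 0.198 ] a 15.48 tilt 0.04 open 0.0681 gf 0.0 F [-1.1  0.5 -0. ] q [ 0.22  0.25 -0.4   1.99  0.12  0.92 -1.55]
shift mm [  1.2   2.6 100. ]
spin 0.028227950907620425
```

```bash
python3 -m creep '[[[0.6,1,2.5,25,0],[0.6,0,0,25,0],[0.6,0,0,25,0],[0.6,0,0,20,0],[0.6,0,0,7,0],[0.6,0,0,0,0],[0.2,0,0,0,0],[-0.1,0,0,0,0],[-0.3,0,0,0,0],[-0.5,0,0,0,0],[-1,0,0,0,0],[-1,0,0,0,0]]]' 40|grep -E 'pos|force|open'; python3 -m creep '[[[-1,0,0,0,0],[-1,0,0,0,0],[-1,0,0,0,0]]]'|grep -E 'pos|force|open';python3 w.py .5182 .0009 .098 15.45
```

```text
tool_pos: [0.5187, 0.001, 0.0971]
ft_force: [-1.8, -0.7, 8.8]
opening: 0.0257
grasp_force: 39.2
tool_pos: [0.5188, 0.001, 0.0972]
ft_force: [-2.4, -0.1, 7.8]
opening: 0.0255
grasp_force: 39.2
t 22.7 p [0.5188 0.001  0.0972] a 15.47 tilt 0.07 open 0.0255 gf 39.20091390609741 F [-2.4 -0.1  7.8] q [ 0.18  0.4  -0.37  2.07  0.22  0.71 -1.62]
shift mm [-0.6 -0.1 -0.8]
spin 0.01872251400837399
```

```bash
python3 -m creep '[[[-1,0,0,-2,0],[-1,0,0,-2,0],[-1,0,0,-3,0],[-1,0,0,-3,0],[-1,0,0,0,0]]]'|grep -E 'pos|force|open'
```

```text
tool_pos: [0.5185, 0.0009, 0.1068]
ft_force: [-0.3, 0.2, -5.3]
opening: 0.0257
grasp_force: 39.7
```

```bash
python3 -m creep '[[[-1,0,0,-5,0],[-1,0,0,-8,0],[-1,0,0,-10,0],[-1,0,0,-10,0],[-1,0,0,-10,0],[-1,0,0,-10,0],[-1,0,0,-10,0],[-1,0,0,-8,0],[-1,0,0,-4,0],[-1,0,0,0,0],[-1,0,0,0,0],[-1,0,0,0,0]]]'|grep -E 'pos|force|open'; python3 -m creep '[[[-1,0,0,0,0],[-1,0,0,0,0],[-1,0,0,0,0],[-1,0,0,0,0],[-1,0,0,0,0]]]'|grep -E 'pos|force|open'
python3 - <<'E'
from rig import imaging; import cv2,numpy as np
e=imaging.capture("side")
cv2.imwrite("pics/7.png",cv2.resize(e["pixels"][80:280,230:430],None,fx=3,fy=3))
E
```

```text
tool_pos: [0.5181, 0.0009, 0.1809]
ft_force: [-0.1, 0.2, -5.3]
opening: 0.0257
grasp_force: 39.8
tool_pos: [0.5183, 0.0009, 0.1813]
ft_force: [0.6, -0.0, -4.8]
opening: 0.0255
grasp_force: 39.8
```

View pics/7.png

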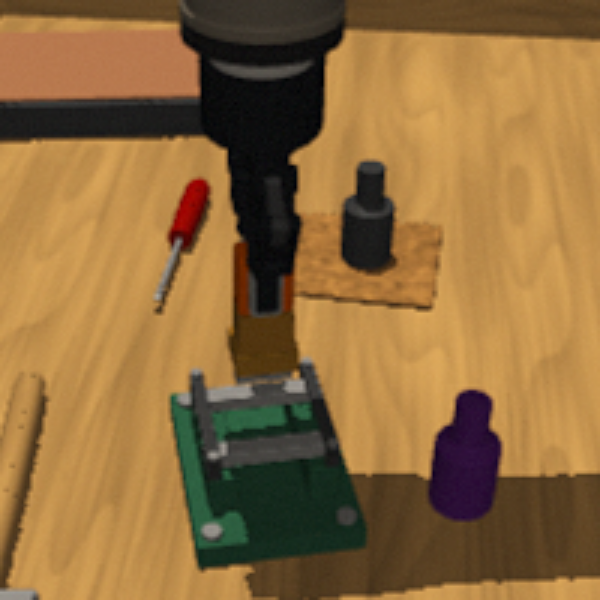

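The die is held upright above the seat (crop (265,310)), with its foot about 29 mm above the straps. The weight stands on the mat at (368,230).

```bash
python3 -c "
from rig import ctrl; print(ctrl.job_done())"
```

```text
the job is handed in; nothing more can be done
None
```

I handed the job in with the weight upright and released on the cork mat, both keepers pushed back about 6 mm, and the die held upright and still over the seat, its foot about 29 mm above the straps; the hand-in returned no verdict.

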